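Fetch the salt pot from behind the tall tin

ROBOT

A 6-joint arm with a two-finger parallel gripper is mounted at the origin on the work surface. World frame = base frame: x ahead of the robot, y to its left, z up, the work surface at z = 0. Lengths are in m, angles in rad, forces in N, time in s.
With the tool pointing down it reaches from about 0.4 to 0.825 m from the base axis. Payload 7 kg.
Tool frame: the origin (TCP) lies between the finger pads; the fingertips stand arm.nose_length ahead of it and the grasp point (between the pads) is the TCP (arm.nose_length is the distance from the TCP to the fingertips, in m); x points along the fingers, z is the direction in which the jaws open and shut, and the axes are right-handed (so a half turn about x gives the same grasp; the last joint's range is limited). The gripper opens to 88 mm and grips with 3 to 60 N. Pads are 19 mm wide; open, the fingers measure 130 mm over their backs; the gripper's body (78 mm by 193 mm) begins 47 mm behind the grasp point.
Start: joints at [0.288, 0.359, 0.012, 0, -1.224, -0.288], TCP at [0.675, -0, 0.223] pointing down, gripper open.
Joint ranges: [-3.07, 3.07], [-1.43, 2.12], [-1.02, 1.25], [-3.03, 1.67], [-3.05, -0], [-3.03, 3.03]. Speed limits (rad/s): [2.39, 2.39, 3.01, 3.14, 3.14, 3.14].

INTERFACE

Orientations are given as [roll, pitch, yaw] about the fixed x, y, z axes, in that order (R = Rz(yaw) Ry(pitch) Rx(roll)).
In Python, from station import arm, viewer, spotter gives the robot as it stands.
- The arm moves only by the shell command python3 -m handwheel 'ROWS' [FORCE]. ROWS is a JSON object of lists of equal length, an entry for each row: "gripper": the gripper command: -1 is shut, 1 is fully open, values between are in proportion; "travel": the shift along the world's x, y, z each as a share of 500 mm, from -1 to 1, a list of three; "spin": the turn about the world's z as a share of 45 degrees, from -1 to 1. A call has 1 to 20 rows; each row is the pose to reach, as a shift and turn from the pose commanded when the call began; what a row does not reach only later rows make up. A row lasts 1/10 s, in which the tool goes at most 50 mm and 8.59 degrees, less where a joint would pass 70% of its speed; a pose out of reach is approached as far as the arm can. A call with a number of a shift or a turn outside -1 to 1 is refused whole. A call with a gripper value outside its range is refused whole. The fingers move at their own pace and stop on an object; FORCE is the grip in N (left out, the last holds). Time passes only in rows, so rows that repeat a pose let the fingers close. It gives the time, the measured TCP pose, the force and the opening at its end, in the units of the state.
- arm.get_state(): the state, without advancing time (a new reading comes with each control period).
- viewer.grab_frame(name): name is "scene" or "side" or "wrist"; returns a dict with "pixels" (384x512x3 uint8, blue, green, red), "fx", "fy", "cx", "cy" (pixels), "eye" and "attitude" of the camera in the world. Camera axes: x right, y down, z forward; pixel columns grow to the right and rows downward; lengths in m; the calibration is good to about 2 mm. A picture is of the moment at which its call begins. There is no depth.
- arm.job_done(): hands the job in, once; it reports no verdict.
Trained networks look in the newest picture that a camera, given by its name, has taken for a name from the list of things; names that differ only in an ending like _2 or _b are one class to them, and where a whole thing is asked for, a point or a joint stands for the part that bears it (a point fixed in the world has none). Each returns a list of dicts, best first, with "conf" (0 to 1); they miss things now and then, are a little off and sometimes report something else, mostly with a low value. They report only what shows in the picture. A call takes as long as a camera call. They do not tell look-alikes from the thing itself.
- spotter.spot_in(camera, label): "rect" ([left, top, right, bottom] in pixels, round what is visible of it).
- spotter.tip_of(camera, label): "at" ([column, row] in pixels: a listed point, or the origin of a listed thing).
The state is a dict: "t": time; "q": joint angles; "qd": joint speeds; "joint_efforts": joint torques, N m; "eef_pos": TCP position; "ee_rot": TCP orientation; "force": force on the tool from outside, world axes, zero at the start; "moment": the same for the moment, N m; "width": finger opening in m.
Only numpy, scipy, OpenCV 4.12 (cv2) and the standard library are available. Lean on these libraries where they do the work, as an engineer would, in place of code of your own. Each camera call takes 0.05 s, during which the arm holds its last target.

TASK

In the green dish rack the salt pot, a small round metal pot with a knob on its lid, stands hidden behind the tall round tin. Lift the round tin out and stand it aside, stand the salt pot upright in the middle of the small empty enamel plate, then put the round tin back upright on the very spot where it stood. Set things down rather than dropping them, and leave the square tin in the rack where it is.

Things in the scene. Friction and masses are not known exactly. Their poses are not given: they have to be found in the camera images.
- round_tin: Tall round aluminium tin, 60 mm diameter, 150 mm high, closed flat top, about 0.2 kg; origin at the centre of its underside, z up. Stands on the 8 mm thick floor of the fixed green dish rack. At the start its x axis points to the rack's back, its y axis to the rack's left. Rack: 300 mm along x, 280 mm along y, walls 40 mm high; its front wall is 130 mm in front of the tin's centre.
- salt_pot: Small round aluminium pot: straight side 40 mm diameter up to 52 mm, then a low lid with a 14 mm knob, 70 mm high in all, about 0.09 kg; origin at the centre of its underside, z up. On the rack's floor behind the round tin, centres 58 mm apart: a gripper cannot come down over it until the tin is gone. The waisted egg cup behind the square tin is not wanted.
- plate: Small empty enamel plate, white with a dark edge, 190 mm diameter, loose, on the work surface left of the rack; origin at the centre of its underside. Its flat middle, 136 mm across, is 5 mm high; its rim 16 mm. Between it and the rack's left wall the surface is bare, at least 120 mm wide, a good place for the tin meanwhile. (The larger plate farther off carries a bowl: not wanted.)
- square_tin: Tall square aluminium tin, 56 by 56 mm, 145 mm high, standing in the rack 130 mm left or right of the round tin, square with the rack, axes like the round tin's; to be left alone. Origin at the centre of its underside. The rack's side walls lie 75 mm outside the centres of the two tins. A clear lid leans outwards from the right (-y) wall, 155 mm high, reaching 135 mm beyond it.
Not all that is in view belongs to the job. What is shaped like the plate but turquoise is not meant.

How it is judged:
On the way, in this order (a step that is already met when the one before it is completed fails the run):
1. the round tin is moved aside, more than 100 mm from the salt pot, which still stands in its place (horizontal distance between round_tin and salt_pot above 0.1 m and distance of salt_pot from where it was at the start of the episode below 0.03 m), for 0.2 s.
2. with the round tin still aside, the salt pot is stood on the small plate and let go (distance of round_tin from where it was at the start of the episode above 0.05 m and horizontal distance between salt_pot and plate below 0.035 m and z of salt_pot in the frame of plate below 0.012 m and angle between salt_pot's own z axis and vertical below 0.17 rad and contact force between the fingers and salt_pot below 0.1 N), for 0.2 s.
At the end, for the whole second after the job is handed in: The round tin stands upright (within 10 degrees) and at rest in the rack within 20 mm of where it started; the salt pot stands upright (within 10 degrees) and at rest on the flat of the small plate, its centre within 35 mm of the plate's; the square tin is upright and within 20 mm of its start (distance of each of round_tin, square_tin from where it was at the start of the episode below 0.02 m and angle between each of round_tin, salt_pot, square_tin's own z axis and vertical below 0.17 rad and linear speed of each of round_tin, salt_pot below 0.02 m/s and horizontal distance between salt_pot and plate below 0.035 m and z of salt_pot in the frame of plate below 0.012 m); the robot touches nothing.
It fails at once if the salt pot or the round tin is dropped (falls faster than 0.7 m/s, a drop of about 25 mm, with no finger on it) ((linear speed of salt_pot above 0.7 m/s and contact force between the fingers and salt_pot below 0.01 N) or (linear speed of round_tin above 0.7 m/s and contact force between the fingers and round_tin below 0.01 N)).
It fails at once if the square tin is knocked over or pushed 30 mm or more (angle between square_tin's own z axis and vertical above 0.35 rad or distance of square_tin from where it was at the start of the episode above 0.03 m).
It also fails if it takes over 72 s, if anything falls off the work surface, if the arm or the gripper's body presses on something with over 40 N, if the wrist force passes 120 N, or if a joint passes its speed limit or range.

## Working session

There is one attempt and no reset: what is moved stays moved. The work goes in short steps, Python scripts to look and compute and a shell command to move; the robot and the scene stay as the last step left them, time stands still between calls to the robot, and variables do not carry over. Pictures are saved under pics/ and viewed, and the job is handed in when it is done.

```bash
ls; mkdir -p pics
cat > h.py <<'E'
import cv2,numpy as np
from station import arm,viewer,spotter
def grab(c,fn=None):
    f=viewer.grab_frame(c)
    if fn: cv2.imwrite('pics/'+fn,np.asarray(f['pixels']))
    return f
E
python3 - <<'E'
from h import *
for c in ['scene','side','wrist']:
    f=grab(c,c+'0.png'); print(c,f['fx'],f['fy'],f['cx'],f['cy'],f['eye'],f['attitude'])
    for l in ['round_tin','salt_pot','plate','square_tin']:
        print(l,spotter.spot_in(c,l)[:3],spotter.tip_of(c,l)[:3])
print(arm.get_state(),arm.nose_length)
E
```

```text
pics
scene 497.76559084512814 497.76559084512814 253.6484457045632 197.18769725729612 [1.40350088 0.22020341 0.89406086] [-2.28341824  0.0222195   1.64714874]
round_tin [{'rect': [80.7, 180.8, 124.8, 238.7], 'conf': 0.89}] [{'at': [108.1, 231.7], 'conf': 0.89}]
salt_pot [{'rect': [89.8, 226.5, 106.9, 252.7], 'conf': 0.96}] [{'at': [101.4, 247.0], 'conf': 0.61}]
plate [{'rect': [268.4, 152.7, 331.6, 197.8], 'conf': 0.86}, {'rect': [382.8, 185.2, 453.6, 233.6], 'conf': 0.8}, {'rect': [282.4, 220.9, 363.9, 275.2], 'conf': 0.56}] [{'at': [418.3, 211.5], 'conf': 0.71}, {'at': [322.0, 252.2], 'conf': 0.66}, {'at': [300.0, 179.0], 'conf': 0.57}]
square_tin [{'rect': [136.2, 183.7, 169.5, 245.8], 'conf': 0.6}] [{'at': [160.7, 234.5], 'conf': 0.77}, {'at': [322.0, 248.1], 'conf': 0.46}]
side 412.44503322226024 412.44503322226024 251.4320709475198 188.23503078722587 [-0.34283821 -0.62460564  0.72334701] [-2.12736834  0.00320233 -0.793542  ]
round_tin [{'rect': [362.9, 188.7, 391.3, 244.2], 'conf': 0.76}] [{'at': [371.6, 237.2], 'conf': 0.72}]
salt_pot [] [{'at': [383.6, 226.1], 'conf': 0.51}]

[... 703 characters left out ...]
 'conf': 0.96}] [{'at': [366.6, 86.6], 'conf': 0.89}]
{'t': 1.35, 'q': array([ 2.88118693e-01,  3.58596512e-01,  1.19053245e-02, -1.24793607e-05,
       -1.22412560e+00, -2.88083766e-01]), 'qd': array([ 0.00019759, -0.00025633, -0.00199121,  0.00098917,  0.00053009,
       -0.00127172]), 'joint_efforts': array([ 3.50915754e-03, -5.82391548e+01,  2.93297088e+01,  7.00255573e+00,
        1.25903983e-02,  5.84909162e-05]), 'eef_pos': array([ 6.74969170e-01, -3.88685084e-06,  2.22963572e-01]), 'ee_rot': array([-0.23274061,  1.57077274,  2.90888273]), 'force': array([0.37125695, 1.09286184, 0.32005581]), 'moment': array([-0.02378135,  0.01308622,  0.03821858]), 'width': 0.08769874101081378} 0.019
```

View pics/scene0.png

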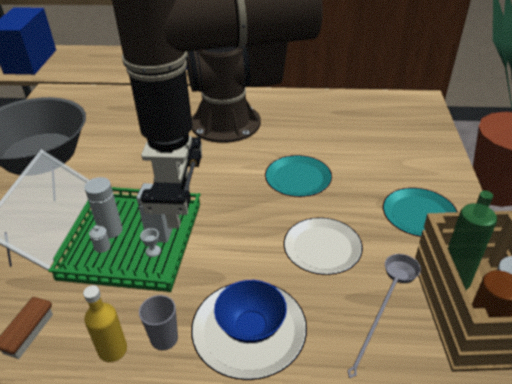

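View pics/side0.png

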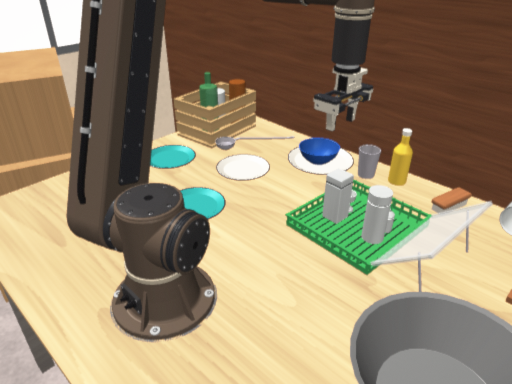

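View pics/wrist0.png

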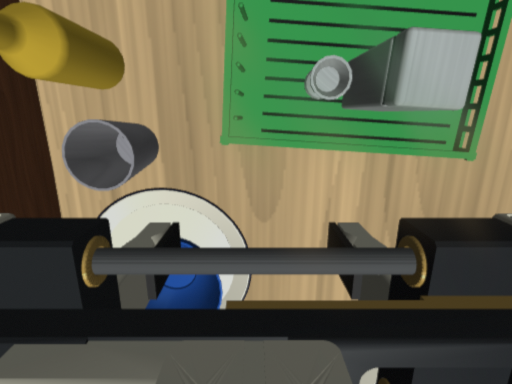

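Scene view: the round tin is at (103,208), with the salt pot just behind it at (98,240). The egg cup is at (151,240), a look-alike I don't want. The square tin is under the gripper at about (158,215). The small white plate is at (322,246). Other plates are turquoise at (298,175) and (420,211), and the large one with the bowl is at (250,327).

```bash
cat >> h.py <<'E'
from scipy.spatial.transform import Rotation as Ro
def Rm(f): return Ro.from_euler('xyz',f['attitude']).as_matrix()
def onz(f,u,v,z):
    d=Rm(f)@np.array([(u-f['cx'])/f['fx'],(v-f['cy'])/f['fy'],1]); e=np.asarray(f['eye'])
    return e+d*(z-e[2])/d[2]
def proj(f,P):
    p=(np.atleast_2d(P)-np.asarray(f['eye']))@Rm(f)
    return np.c_[p[:,0]/p[:,2]*f['fx']+f['cx'],p[:,1]/p[:,2]*f['fy']+f['cy']]
def circ(x,y,z,r,n=48):
    a=np.linspace(0,2*np.pi,n); return np.c_[x+r*np.cos(a),y+r*np.sin(a),0*a+z]
E
python3 - <<'E'
from h import *
s=grab('scene');d=grab('side');w=grab('wrist')
print('tin',onz(s,108.1,231.7,.008),onz(d,371.6,237.2,.008))
print('tintop',onz(s,99,187,.158),onz(d,380,194,.158))
print('pot',onz(s,101.4,247,.008),'knob',onz(s,96.5,229,.078))
print('plate',onz(s,322.5,246,.012),onz(d,243,167,.012))
print('sq',onz(s,160.7,234.5,.008),onz(d,337.5,215,.008))
for c in [(59,271),(168,282),(200,194),(112,189)]: print('rack',onz(s,*c,.04))
for n,f in(('scene',s),('side',d)):
    im=np.asarray(f['pixels'])
    cs=[(50,150,230,300),(270,200,380,290)] if n=='scene' else [(280,150,440,270),(200,140,290,190)]
    for i,(a,b,c,e) in enumerate(cs):
        k=4; cv2.imwrite(f'pics/{n}c{i}.png',cv2.resize(im[b:e,a:c],None,fx=k,fy=k,interpolation=cv2.INTER_CUBIC))
E
```

```text
tin [ 0.53499482 -0.23749133  0.008     ] [ 0.52404412 -0.23260465  0.008     ]
tintop [ 0.53715119 -0.22588405  0.158     ] [ 0.51111666 -0.238764    0.158     ]
pot [ 0.58846272 -0.23815808  0.008     ] knob [ 0.59621589 -0.23162391  0.078     ]
plate [0.55894835 0.30338904 0.012     ] [0.55162529 0.30071052 0.012     ]
sq [ 0.53761457 -0.10081408  0.008     ] [ 0.54620332 -0.10526963  0.008     ]
rack [ 0.69663112 -0.29540557  0.04      ]
rack [ 0.71373836 -0.0409093   0.04      ]
rack [ 0.41351027 -0.01741762  0.04      ]
rack [ 0.40484667 -0.25924634  0.04      ]
```

View pics/scenec0.png

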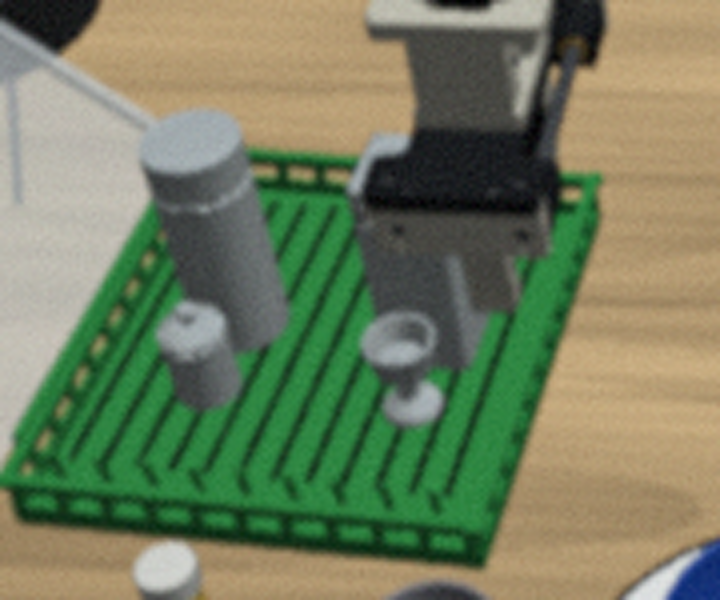

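View pics/sidec0.png

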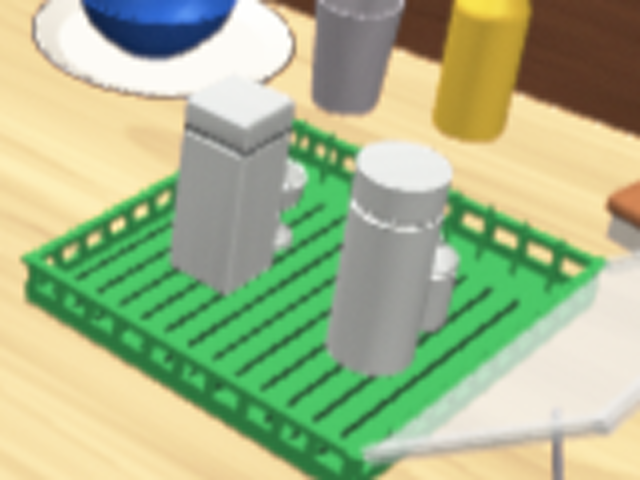

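```bash
cat > fit.py <<'E'
from h import *
from scipy.optimize import least_squares
s=grab('scene');d=grab('side')
def mk(p,L):
    x,y,a=p; c,sn=np.cos(a),np.sin(a); L=np.atleast_2d(L).astype(float)
    return np.c_[x+c*L[:,0]-sn*L[:,1],y+sn*L[:,0]+c*L[:,1],L[:,2]]
A=[(s,[.17,-.075,.04],(52,271.2)),(s,[.17,.205,.04],(172.5,283.7)),(s,[-.13,.205,.04],(200.5,194.5)),
(d,[-.13,.205,.04],(286.2,215.5)),(d,[.17,-.075,.04],(431.5,215.5)),
(s,[0,0,.158],(98.2,185.8)),(d,[0,0,.158],(381,192)),(d,[0,.13,.153],(340,177.8))]
def r(p): return np.concatenate([(proj(f,mk(p,L))[0]-uv) for f,L,uv in A])
o=least_squares(r,[.53,-.233,.05],loss='soft_l1'); p=o.x
print(p,np.round(r(p),1))
print('square',mk(p,[0,.13,.008]))
print('knob',onz(s,96.8,228.3,.078),'rim',onz(s,98.2,232.5,.060),'expected',mk(p,[.058,0,0]))
def fc(P,im,f,col):
    cv2.polylines(im,[np.round((proj(f,P)-off)*4).astype(int)],False,col,1,cv2.LINE_AA)
for n,f,(a,b,c,e) in (('s',s,(50,150,230,300)),('d',d,(280,150,440,270))):
    off=np.array([a,b]); im=cv2.resize(np.asarray(f['pixels'])[b:e,a:c],None,fx=4,fy=4)
    for z in (.008,.158): fc(circ(p[0],p[1],z,.03),im,f,(0,0,255))
    k=mk(p,[.058,0,0])[0]
    for z in (.008,.06): fc(circ(k[0],k[1],z,.02),im,f,(255,0,0))
    fc(mk(p,[[-.13,-.075,.04],[-.13,.205,.04],[.17,.205,.04],[.17,-.075,.04],[-.13,-.075,.04]]),im,f,(0,255,255))
    for z in(.008,.153): fc(mk(p,[[x,.13+y,z] for x,y in((.028,.028),(.028,-.028),(-.028,-.028),(-.028,.028),(.028,.028))]),im,f,(255,0,255))
    cv2.imwrite(f'pics/fit_{n}.png',im)
# plate
for f,a,b,c,e in ((s,270,200,380,290),(d,200,140,290,190)):
    im=np.asarray(f['pixels']).astype(int)[b:e,a:c]
    m=(im[...,0]>150)&(im.max(2)-im.min(2)<40)
    cv2.imwrite('pics/m.png',(m*255).astype(np.uint8))
    n,l,st,ce=cv2.connectedComponentsWithStats(m.astype(np.uint8)); i=1+st[1:,4].argmax()
    cs,_=cv2.findContours((l==i).astype(np.uint8),0,1); q=np.vstack(cs)[:,0]+np.array([a,b])
    W=np.array([onz(f,u,v,.014)[:2] for u,v in cv2.convexHull(q)[:,0]])
    oo=least_squares(lambda t:np.hypot(*(W-t[:2]).T)-t[2],[*W.mean(0),.09]); print('plate',oo.x,np.abs(oo.fun).max())
E
python3 fit.py
```

```text
[ 0.53189001 -0.22946146 -0.05233317] [-0.8 -0.2 -1.1 -2.  -0.7 -0.7  0.1 -2.6 -1.1 -2.1  0.  -0.3 -0.1 -2.5
 -0.2 -5. ]
square [[ 0.53869022 -0.09963944  0.008     ]]
knob [ 0.59385962 -0.23165608  0.078     ] rim [ 0.5899243  -0.23370136  0.06      ] expected [[ 0.58981061 -0.2324954   0.        ]]
plate [0.55359887 0.30249637 0.09116437] 0.0013462708926318123
plate [0.55399335 0.30418006 0.09348606] 0.0021668071932575417
```

```bash
cd pics; python3 -c "
import cv2,numpy as np
a=cv2.imread('fit_s.png');b=cv2.imread('fit_d.png');a=cv2.resize(a,None,fx=.83,fy=.83)
cv2.imwrite('a1.png',a);cv2.imwrite('b1.png',b)"
```

```text
(no output)
```

View pics/fit_s.png

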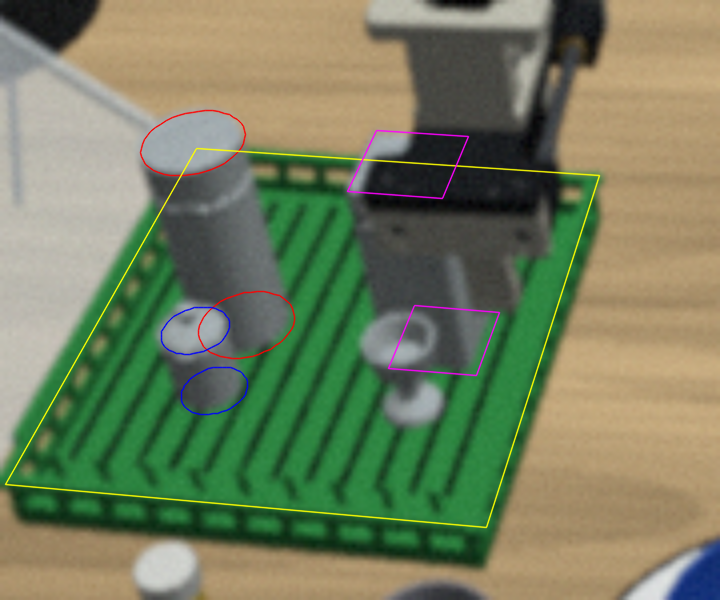

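View pics/fit_d.png

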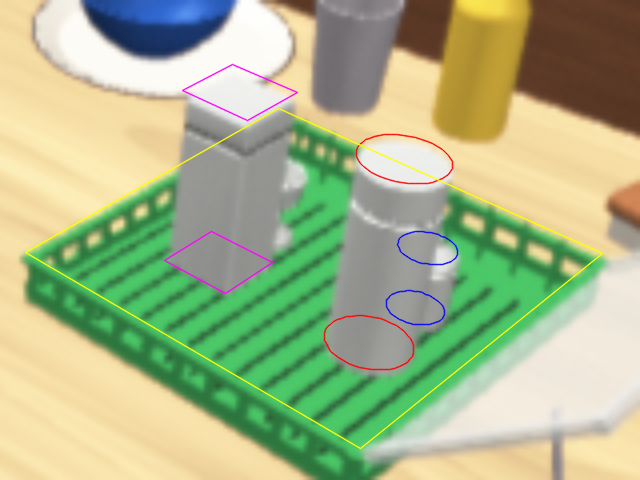

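The overlays confirm which object is which: round tin at about (0.53,-0.23), pot about 58 mm behind it, plate at about (0.554,0.303). The jaws already open along world x, which suits both grasps. I'll refine with the wrist camera from above the tin.

```bash
python3 -m handwheel '{"gripper":[1,1,1,1,1,1,1,1],"travel":[[0,0,0.15],[-0.06,-0.08,0.15],[-0.12,-0.16,0.15],[-0.18,-0.24,0.15],[-0.22,-0.3,0.15],[-0.24,-0.32,0.15],[-0.24,-0.32,0.15],[-0.24,-0.32,0.15]],"spin":[0,0,0,0,0,0,0,0]}' 20
python3 - <<'E'
from h import *
f=grab('wrist','w1.png')
for l in ['round_tin','salt_pot','square_tin']: print(l,spotter.spot_in('wrist',l)[:2],spotter.tip_of('wrist',l)[:2])
print(f['eye'],f['attitude'])
E
```

```text
t: 2.4
eef_pos: [0.5552, -0.1599, 0.2982]
ee_rot: [-2.936, 1.57, 0.205]
force: [0.2, 1.3, 0.1]
width: 0.0878
round_tin [{'rect': [254.6, 79.5, 311.6, 140.6], 'conf': 0.63}] [{'at': [273.2, 110.3], 'conf': 0.65}]
salt_pot [{'rect': [215.5, 91.7, 243.9, 125.1], 'conf': 0.76}] [{'at': [233.4, 106.4], 'conf': 0.55}]
square_tin [{'rect': [245.9, 175.9, 294.7, 252.6], 'conf': 0.61}] [{'at': [267.3, 197.2], 'conf': 0.79}]
[ 0.55485224 -0.2306687   0.45944066] [2.87373693e+00 1.60203349e-04 3.14023951e+00]
```

View pics/w1.png

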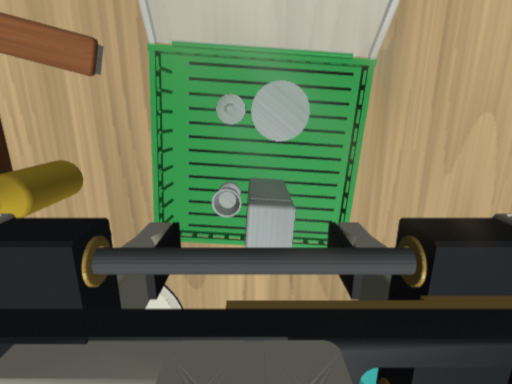

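Wrist view: the round tin's top is at (280,111), with the knobbed salt pot at (231,109). The egg cup with an open top is at (228,200), and the square tin's top is around (269,215).

Run:
```python
from h import *
f=grab('wrist')
im=np.asarray(f['pixels'])
cv2.imwrite('pics/w1c.png',cv2.resize(im[60:220,190:330],None,fx=4,fy=4,interpolation=cv2.INTER_CUBIC)[:600])
g=(im.max(2).astype(int)-im.min(2)<30)&(im.max(2)>90)
g=g.astype(np.uint8);g[:75]=0;g[150:]=0;g[:,:205]=0;g[:,325:]=0
n,l,st,ce=cv2.connectedComponentsWithStats(g); print(st[1:],ce[1:])
for i in range(1,n):
    if st[i,4]<200: continue
    q=np.argwhere(l==i)[:,::-1]
    h=cv2.minEnclosingCircle(q.astype(np.float32)); print(h)
    for z in (.158,.06,.078,.008): print(z,onz(f,*h[0],z)[:2], 2*h[1]*(f['eye'][2]-z)/f['fx'])
```

```text
[[ 251   80   60   62 2816]
 [ 215   93   32   32  723]] [[280.07066761 109.93004261]
 [230.5615491  108.2835408 ]]
((280.0908508300781, 110.00079345703125), 31.346485137939453)
0.158 [ 0.52830412 -0.23305792] 0.06560145327624356
0.06 [ 0.51951823 -0.23400826] 0.08696838154344835
0.078 [ 0.52113197 -0.2338337 ] 0.08304384369845155
0.008 [ 0.51485634 -0.23451252] 0.09830593531788355
((230.19186401367188, 108.59302520751953), 15.870726585388184)
0.158 [ 0.57849572 -0.23441361] 0.03321401822149615
0.06 [ 0.58605765 -0.23580551] 0.04403209479391472
0.078 [ 0.58466873 -0.23554986] 0.042045101137756204
0.008 [ 0.5900701  -0.23654407] 0.04977229868948375
```

View pics/w1c.png

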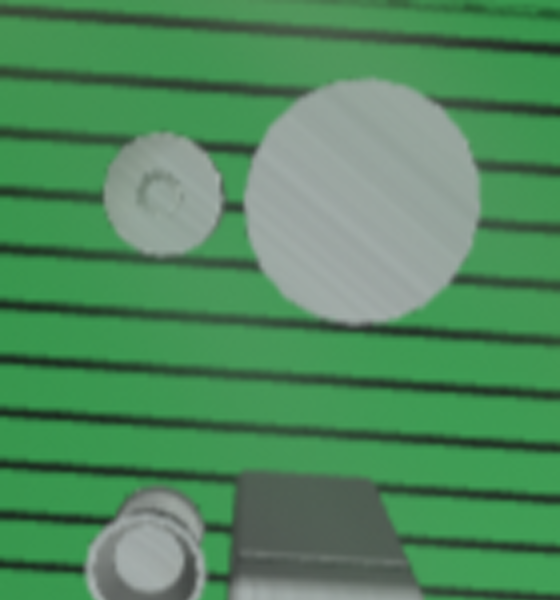

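The crop shows the knobbed lid, so this is the salt pot, not the egg cup. Tin at (0.528,-0.233) and pot at (0.586,-0.236) are 58 mm apart, as stated. Going to the tin now.

```bash
python3 -m handwheel '{"gripper":[1,1,1,1,1,1,1,1,1,1,1,1,1],"travel":[[-0.03,-0.07,0],[-0.054,-0.146,0],[-0.054,-0.146,0],[-0.054,-0.146,-0.06],[-0.054,-0.146,-0.12],[-0.054,-0.146,-0.18],[-0.054,-0.146,-0.24],[-0.054,-0.146,-0.28],[-0.054,-0.146,-0.31],[-0.054,-0.146,-0.33],[-0.054,-0.146,-0.342],[-0.054,-0.146,-0.342],[-0.054,-0.146,-0.342]],"spin":[0,0,0,0,0,0,0,0,0,0,0,0,0]}' 20
python3 - <<'E'
from h import *
f=grab('scene');g=grab('side')
a=np.hstack([cv2.resize(np.asarray(f['pixels'])[120:290,30:220],None,fx=2,fy=2),cv2.resize(np.asarray(g['pixels'])[110:280,280:470],None,fx=2,fy=2)])
cv2.imwrite('pics/g1.png',a); print(arm.get_state()['force'])
E
```

```text
t: 4.1
eef_pos: [0.5285, -0.2331, 0.1276]
ee_rot: [2.823, 1.57, -0.318]
force: [0.5, -0.9, 0.6]
width: 0.0877
[ 0.39092359 -0.71253753 -0.26286909]
```

View pics/g1.png

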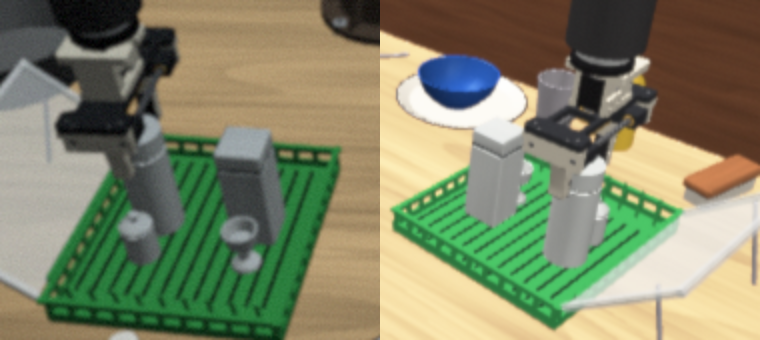

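Both views show the fingers straddling the tin's top on both sides. Closing.

```bash
python3 -m handwheel '{"gripper":[-1,-1,-1,-1,-1,-1,-1,-1],"travel":[[0,0,0],[0,0,0],[0,0,0],[0,0,0],[0,0,0],[0,0,0],[0,0,0],[0,0,0]],"spin":[0,0,0,0,0,0,0,0]}' 25
```

```text
t: 5.0
eef_pos: [0.5281, -0.2331, 0.127]
ee_rot: [2.719, 1.571, -0.422]
force: [0.4, -0.1, 1.8]
width: 0.0587
```

```bash
python3 -m handwheel '{"gripper":[-1,-1,-1,-1,-1,-1,-1,-1,-1],"travel":[[0,0,0.02],[0,0,0.06],[0,0,0.12],[0,0,0.19],[0,0,0.26],[0,0,0.33],[0,0,0.38],[0,0,0.4],[0,0,0.4]],"spin":[0,0,0,0,0,0,0,0,0]}' 25
python3 - <<'E'
from h import *
f=grab('scene','l1.png'); print(arm.get_state()['force'])
E
```

```text
t: 5.9
eef_pos: [0.5282, -0.233, 0.3281]
ee_rot: [3.101, 1.569, -0.041]
force: [-0.0, -0.8, -2.1]
width: 0.059
[-0.25675021 -0.41318666 -2.36063236]
```

View pics/l1.png

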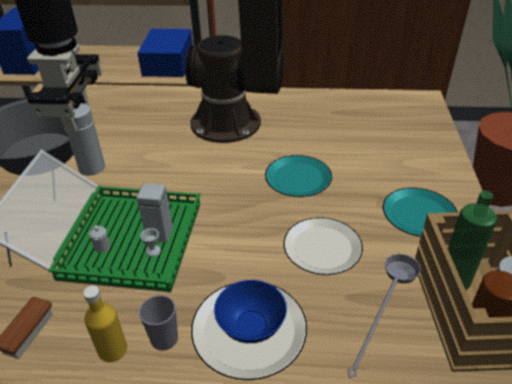

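The tin is lifted and upright at (85,145), with the pot still at (98,240) and the square tin untouched. I'll carry the tin over to the bare strip at y≈0.09.

```bash
python3 -m handwheel '{"gripper":[-1,-1,-1,-1,-1,-1,-1,-1,-1,-1,-1],"travel":[[0,0.03,0],[0,0.09,0],[0,0.17,0],[0,0.26,0],[0,0.35,0],[0,0.44,0],[0,0.52,0],[0,0.59,0],[0,0.63,0],[0,0.65,0],[0,0.65,0]],"spin":[0,0,0,0,0,0,0,0,0,0,0]}' 25
python3 -m handwheel '{"gripper":[-1,-1,-1,-1,-1,-1,-1,-1,-1,-1,-1],"travel":[[0,0,-0.06],[0,0,-0.14],[0,0,-0.22],[0,0,-0.29],[0,0,-0.34],[0,0,-0.37],[0,0,-0.39],[0,0,-0.4],[0,0,-0.405],[0,0,-0.41],[0,0,-0.41]],"spin":[0,0,0,0,0,0,0,0,0,0,0]}' 25
python3 - <<'E'
from h import *
f=grab('scene','l2.png'); print(arm.get_state()['force'])
E
```

```text
t: 7.05
eef_pos: [0.5273, 0.0932, 0.3255]
ee_rot: [0.371, 1.568, -2.769]
force: [-0.2, 0.2, -1.4]
width: 0.0589
t: 8.15
eef_pos: [0.5282, 0.092, 0.1223]
ee_rot: [-2.637, 1.57, 0.505]
force: [-0.0, -0.7, -1.2]
width: 0.0592
[ 1.01658553  0.10968457 -1.25200063]
```

View pics/l2.png

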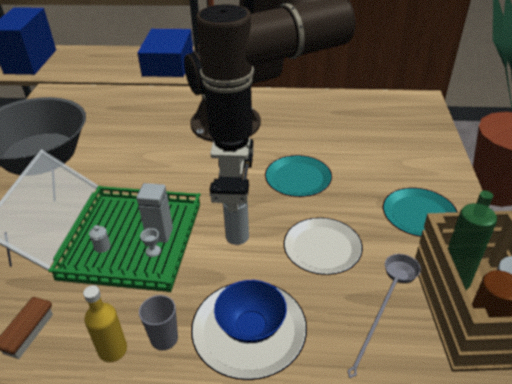

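Just above the surface (z 0.122; contact expected near 0.119). I'll lower it in 1 mm steps, watching the force.

```bash
python3 -m handwheel '{"gripper":[-1,-1,-1],"travel":[[0,0,-0.002],[0,0,-0.004],[0,0,-0.004]],"spin":[0,0,0]}' 25
python3 -m handwheel '{"gripper":[-1,-1,-1],"travel":[[0,0,-0.002],[0,0,-0.003],[0,0,-0.003]],"spin":[0,0,0]}' 25
```

```text
t: 8.5
eef_pos: [0.5279, 0.092, 0.12]
ee_rot: [-2.402, 1.571, 0.74]
force: [-0.3, -0.2, -2.3]
width: 0.0589
t: 8.8
eef_pos: [0.5283, 0.0921, 0.119]
ee_rot: [-3.059, 1.57, 0.083]
force: [-1.1, 0.3, 3.8]
width: 0.0587
```

Contact: the force rose to +3.8 N. Releasing, then up.

```bash
python3 -m handwheel '{"gripper":[1,1,1,1,1,1,1,1,1,1,1,1,1,1],"travel":[[0,0,0],[0,0,0],[0,0,0],[0,0,0],[0,0,0],[0,0,0],[0,0,0.04],[0,0,0.1],[0,0,0.17],[0,0,0.25],[0,0,0.32],[0,0,0.36],[0,0,0.36],[0,0,0.36]],"spin":[0,0,0,0,0,0,0,0,0,0,0,0,0,0]}' 25
python3 - <<'E'
from h import *
f=grab('scene','l3.png')
E
```

```text
t: 10.2
eef_pos: [0.5278, 0.0921, 0.2984]
ee_rot: [-2.004, 1.57, 1.138]
force: [0.4, 0.0, -0.2]
width: 0.0877
```

View pics/l3.png

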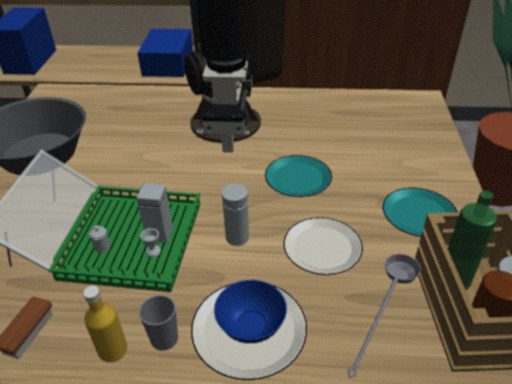

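The tin stands at (235,215) on the bare strip. I'll move to view the pot from overhead.

```bash
python3 -m handwheel '{"gripper":[1,1,1,1,1,1,1,1,1,1],"travel":[[0.01,-0.06,0],[0.03,-0.15,0],[0.05,-0.24,0],[0.07,-0.33,0],[0.09,-0.41,0],[0.11,-0.47,0],[0.116,-0.5,0],[0.116,-0.514,0],[0.116,-0.514,0],[0.116,-0.514,0]],"spin":[0,0,0,0,0,0,0,0,0,0]}' 25
python3 - <<'E'
from h import *
f=grab('wrist','w2.png')
im=np.asarray(f['pixels'])
g=(im.max(2).astype(int)-im.min(2)<30)&(im.max(2)>90)
g=g.astype(np.uint8);g[:75]=0;g[150:]=0;g[:,:205]=0;g[:,325:]=0
n,l,st,ce=cv2.connectedComponentsWithStats(g)
for i in range(1,n):
    if st[i,4]<200: continue
    h=cv2.minEnclosingCircle(np.argwhere(l==i)[:,::-1].astype(np.float32)); print(h,st[i])
    for z in (.06,.078): print(z,onz(f,*h[0],z)[:2])
print(arm.get_state()['eef_pos'])
E
```

```text
t: 11.25
eef_pos: [0.5857, -0.1641, 0.2983]
ee_rot: [-0.76, 1.57, 2.382]
force: [-0.2, 0.7, 0.1]
width: 0.0876
((252.8950653076172, 112.12963104248047), 15.722321510314941) [238  97  31  31 696]
0.06 [ 0.5861951 -0.2358874]
0.078 [ 0.58616546 -0.23584139]
[ 0.58581751 -0.1638749   0.29854718]
```

View pics/w2.png

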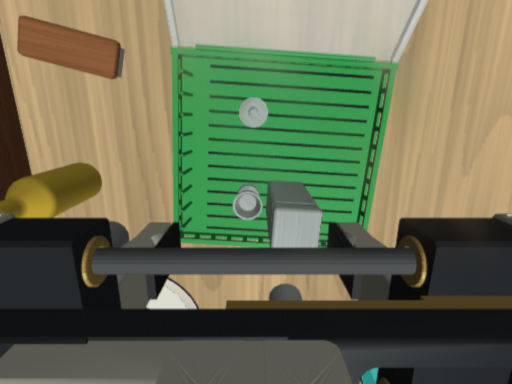

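The pot is confirmed at (0.586,-0.236), pixel (253,112). Descending to TCP z≈0.042.

```bash
python3 -m handwheel '{"gripper":[1,1,1,1,1,1,1,1,1,1,1,1,1,1,1],"travel":[[0,-0.08,0],[0,-0.144,0],[0,-0.144,0],[0,-0.144,-0.08],[0,-0.144,-0.16],[0,-0.144,-0.24],[0,-0.144,-0.31],[0,-0.144,-0.36],[0,-0.144,-0.4],[0,-0.144,-0.44],[0,-0.144,-0.47],[0,-0.144,-0.49],[0,-0.144,-0.505],[0,-0.144,-0.512],[0,-0.144,-0.512]],"spin":[0,0,0,0,0,0,0,0,0,0,0,0,0,0,0]}' 15
python3 - <<'E'
from h import *
f=grab('scene');g=grab('side')
a=np.hstack([cv2.resize(np.asarray(f['pixels'])[120:290,30:220],None,fx=2,fy=2),cv2.resize(np.asarray(g['pixels'])[110:280,280:470],None,fx=2,fy=2)])
cv2.imwrite('pics/g2.png',a); print(arm.get_state()['force'])
E
```

```text
t: 12.8
eef_pos: [0.5861, -0.2368, 0.0425]
ee_rot: [2.887, 1.571, -0.254]
force: [0.5, 0.3, 0.0]
width: 0.0881
[-0.09107514  0.69505402 -0.19194685]
```

View pics/g2.png

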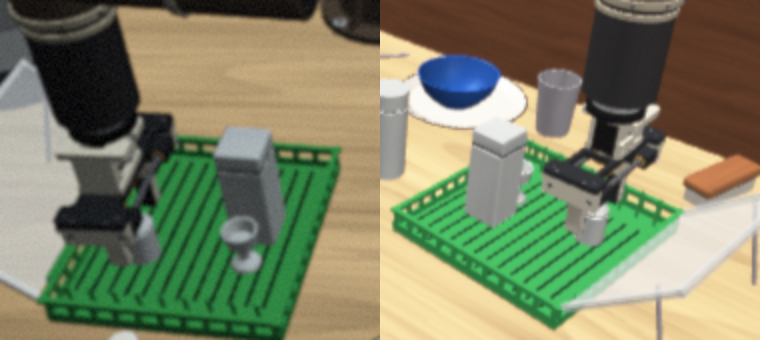

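The fingers straddle the pot with no contact. Close and lift.

```bash
python3 -m handwheel '{"gripper":[-1,-1,-1,-1,-1,-1,-1,-1,-1,-1],"travel":[[0,0,0],[0,0,0],[0,0,0],[0,0,0],[0,0,0],[0,0,0],[0,0,0],[0,0,0],[0,0,0],[0,0,0]],"spin":[0,0,0,0,0,0,0,0,0,0]}' 15
python3 -m handwheel '{"gripper":[-1,-1,-1,-1,-1,-1,-1,-1,-1],"travel":[[0,0,0.02],[0,0,0.07],[0,0,0.14],[0,0,0.22],[0,0,0.3],[0,0,0.38],[0,0,0.44],[0,0,0.46],[0,0,0.46]],"spin":[0,0,0,0,0,0,0,0,0]}' 15
python3 - <<'E'
from h import *
f=grab('scene','l4.png')
E
```

```text
t: 13.9
eef_pos: [0.586, -0.237, 0.0425]
ee_rot: [2.262, 1.571, -0.879]
force: [0.4, 0.6, 0.1]
width: 0.0393
t: 14.8
eef_pos: [0.5865, -0.2371, 0.2746]
ee_rot: [3.041, 1.567, -0.101]
force: [0.2, 0.5, -2.1]
width: 0.0388
```

View pics/l4.png

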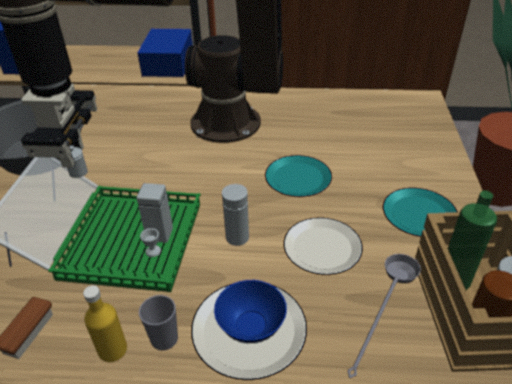

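The pot is held at (78,163) and the rack spot is clear. Carry it to the plate in two legs.

```bash
python3 -m handwheel '{"gripper":[-1,-1,-1,-1,-1,-1,-1,-1,-1,-1,-1,-1],"travel":[[0,0.03,0],[0,0.09,0],[0,0.17,0],[0,0.25,0],[0,0.34,0],[0,0.43,0],[-0.01,0.52,0],[-0.02,0.61,0],[-0.04,0.7,0],[-0.05,0.79,0],[-0.06,0.88,0],[-0.064,0.94,0]],"spin":[0,0,0,0,0,0,0,0,0,0,0,0]}' 15
python3 -m handwheel '{"gripper":[-1,-1,-1,-1,-1],"travel":[[0,0.06,0],[0,0.11,0],[0,0.138,0],[0,0.138,0],[0,0.138,0]],"spin":[0,0,0,0,0]}' 15
python3 -m handwheel '{"gripper":[-1,-1,-1,-1,-1,-1,-1,-1,-1],"travel":[[0,0,-0.05],[0,0,-0.12],[0,0,-0.19],[0,0,-0.26],[0,0,-0.32],[0,0,-0.37],[0,0,-0.4],[0,0,-0.42],[0,0,-0.42]],"spin":[0,0,0,0,0,0,0,0,0]}' 15
python3 - <<'E'
from h import *
f=grab('scene','l5.png');g=grab('side');print(arm.get_state()['eef_pos'])
a=np.hstack([cv2.resize(np.asarray(f['pixels'])[130:300,240:400],None,fx=2.4,fy=2.4),cv2.resize(np.asarray(g['pixels'])[80:250,170:330],None,fx=2.4,fy=2.4)])
cv2.imwrite('pics/l5.png',a)
E
```

```text
t: 16.05
eef_pos: [0.5521, 0.2358, 0.2705]
ee_rot: [0.48, 1.568, -2.66]
force: [0.3, -0.9, -1.5]
width: 0.0391
t: 16.55
eef_pos: [0.5534, 0.3017, 0.2713]
ee_rot: [0.742, 1.569, -2.4]
force: [0.4, -0.8, -1.4]
width: 0.0393
t: 17.45
eef_pos: [0.5535, 0.3006, 0.0613]
ee_rot: [0.738, 1.568, -2.405]
force: [-0.8, -0.9, -0.3]
width: 0.0392
[0.55447196 0.30181027 0.06319684]
```

View pics/l5.png

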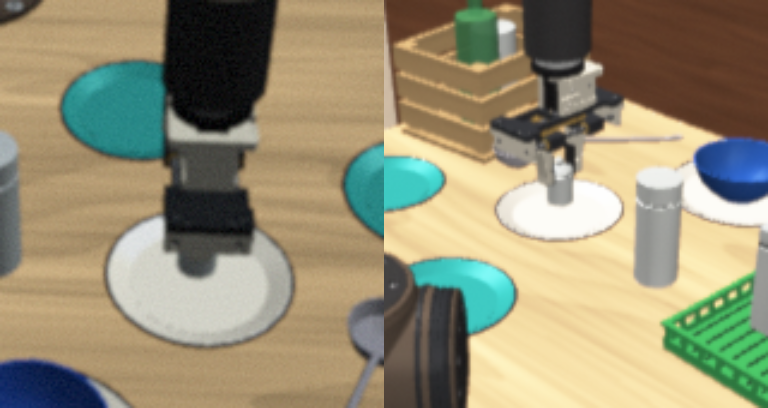

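The pot hovers over the plate's middle in both views. Lower towards contact (expected at TCP z≈0.0395).

```bash
python3 -m handwheel '{"gripper":[-1,-1,-1,-1,-1,-1],"travel":[[0,0,-0.015],[0,0,-0.028],[0,0,-0.036],[0,0,-0.04],[0,0,-0.042],[0,0,-0.042]],"spin":[0,0,0,0,0,0]}' 15
python3 -m handwheel '{"gripper":[-1,-1,-1],"travel":[[0,0,-0.002],[0,0,-0.003],[0,0,-0.003]],"spin":[0,0,0]}' 15
```

```text
t: 18.15
eef_pos: [0.554, 0.302, 0.0413]
ee_rot: [0.953, 1.571, -2.189]
force: [0.2, 0.6, -0.8]
width: 0.0392
t: 18.45
eef_pos: [0.554, 0.302, 0.0399]
ee_rot: [0.675, 1.571, -2.467]
force: [0.0, -0.7, -0.9]
width: 0.0395
```

```bash
python3 -m handwheel '{"gripper":[-1,-1,-1],"travel":[[0,0,-0.001],[0,0,-0.002],[0,0,-0.002]],"spin":[0,0,0]}' 15
```

```text
t: 18.75
eef_pos: [0.5541, 0.3021, 0.0394]
ee_rot: [-2.659, 1.57, 0.483]
force: [-2.2, -0.6, 3.1]
width: 0.0393
```

Contact (+3 N). Release and retreat straight up.

```bash
python3 -m handwheel '{"gripper":[1,1,1,1,1,1,1,1,1,1,1,1,1,1,1],"travel":[[0,0,0],[0,0,0],[0,0,0],[0,0,0],[0,0,0],[0,0,0],[0,0,0],[0,0,0.02],[0,0,0.06],[0,0,0.13],[0,0,0.21],[0,0,0.3],[0,0,0.4],[0,0,0.5],[0,0,0.5]],"spin":[0,0,0,0,0,0,0,0,0,0,0,0,0,0,0]}' 15
python3 - <<'E'
from h import *
f=grab('scene','l6.png');g=grab('side')
for c in('scene','side'):
  print(spotter.tip_of(c,'salt_pot')[:2],spotter.tip_of(c,'plate')[:3],spotter.spot_in(c,'round_tin')[:1])
print(arm.get_state()['eef_pos'])
E
```

```text
t: 20.25
eef_pos: [0.5568, 0.3033, 0.2988]
ee_rot: [-2.548, 1.557, 0.594]
force: [-0.0, 0.8, -0.7]
width: 0.0879
[{'at': [323.6, 246.5], 'conf': 0.66}] [{'at': [324.3, 250.0], 'conf': 0.81}, {'at': [418.4, 211.4], 'conf': 0.72}] [{'rect': [218.6, 184.0, 253.1, 244.2], 'conf': 0.91}]
[{'at': [242.3, 167.3], 'conf': 0.55}] [{'at': [169.8, 160.3], 'conf': 0.94}, {'at': [192.2, 205.7], 'conf': 0.86}, {'at': [244.6, 167.6], 'conf': 0.6}] [{'rect': [272.1, 150.6, 296.6, 202.6], 'conf': 0.82}]
[0.55365963 0.30167798 0.28778253]
```

View pics/l6.png

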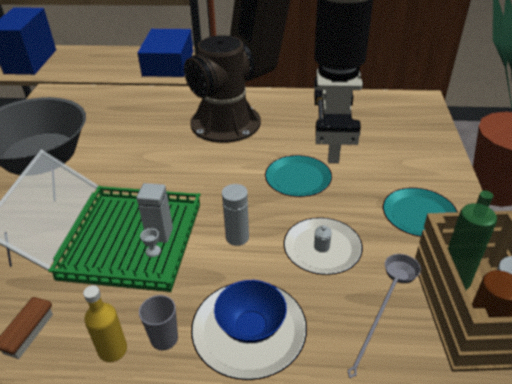

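The pot stands upright in the plate's middle at (322,239). Now fetch the tin, checking it with the wrist camera first.

```bash
python3 -m handwheel '{"gripper":[1,1,1,1,1,1,1,1],"travel":[[0,-0.06,0.02],[-0.02,-0.14,0.02],[-0.04,-0.2,0.02],[-0.052,-0.25,0.02],[-0.052,-0.274,0.02],[-0.052,-0.274,0.02],[-0.052,-0.274,0.02],[-0.052,-0.274,0.02]],"spin":[0,0,0,0,0,0,0,0]}' 25
python3 - <<'E'
from h import *
f=grab('wrist','w3.png')
im=np.asarray(f['pixels'])
e=cv2.HoughCircles(cv2.GaussianBlur(cv2.cvtColor(im,6),(3,3),0)[:200],cv2.HOUGH_GRADIENT,1.5,50,param1=100,param2=25,minRadius=24,maxRadius=36)
if e is not None:
    for c in e[0][:3]: print(c,onz(f,c[0],c[1],.150)[:2])
print(spotter.spot_in('wrist','round_tin')[:1],arm.get_state()['eef_pos'])
E
```

```text
t: 21.45
eef_pos: [0.5283, 0.1657, 0.2986]
ee_rot: [0.561, 1.57, -2.58]
force: [0.5, 0.7, 0.2]
width: 0.0879
[33.75 26.25 28.05] [0.73984618 0.01414538]
[420.75 185.25  35.1 ] [0.34220007 0.1724143 ]
[ 44.25 135.75  35.1 ] [0.7497616  0.11807624]
[{'rect': [227.3, 79.9, 285.2, 142.0], 'conf': 0.88}] [0.52815104 0.16571006 0.29851555]
```

View pics/w3.png

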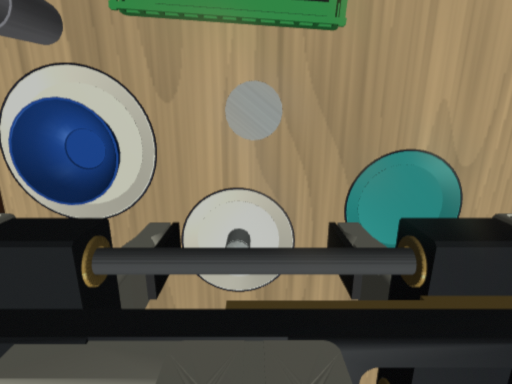

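The tin's top at pixel (254,110) gives about (0.528,0.092), unchanged. Grasp at the same height on it as before.

```bash
python3 -m handwheel '{"gripper":[1,1,1,1,1,1,1,1,1,1,1,1,1],"travel":[[0,-0.08,0],[0,-0.146,0],[0,-0.146,0],[0,-0.146,-0.06],[0,-0.146,-0.12],[0,-0.146,-0.18],[0,-0.146,-0.24],[0,-0.146,-0.29],[0,-0.146,-0.32],[0,-0.146,-0.34],[0,-0.146,-0.354],[0,-0.146,-0.358],[0,-0.146,-0.358]],"spin":[0,0,0,0,0,0,0,0,0,0,0,0,0]}' 25
python3 -m handwheel '{"gripper":[-1,-1,-1,-1,-1,-1,-1,-1],"travel":[[0,0,0],[0,0,0],[0,0,0],[0,0,0],[0,0,0],[0,0,0],[0,0,0],[0,0,0]],"spin":[0,0,0,0,0,0,0,0]}' 25
python3 -m handwheel '{"gripper":[-1,-1,-1,-1,-1,-1,-1,-1,-1],"travel":[[0,0,0.02],[0,0,0.06],[0,0,0.12],[0,0,0.19],[0,0,0.26],[0,0,0.33],[0,0,0.4],[0,0,0.416],[0,0,0.416]],"spin":[0,0,0,0,0,0,0,0,0]}' 25
python3 - <<'E'
from h import *
f=grab('scene','l7.png');print(arm.get_state()['eef_pos'])
E
```

```text
t: 22.85
eef_pos: [0.5283, 0.0922, 0.1203]
ee_rot: [-2.869, 1.57, 0.273]
force: [0.1, -0.6, 0.4]
width: 0.0882
t: 23.65
eef_pos: [0.5283, 0.0921, 0.1202]
ee_rot: [-2.911, 1.57, 0.231]
force: [0.5, -0.3, 3.4]
width: 0.0593
t: 24.55
eef_pos: [0.5282, 0.0922, 0.3295]
ee_rot: [-2.537, 1.568, 0.604]
force: [0.2, 0.4, -2.5]
width: 0.0589
[0.52752339 0.0920479  0.32776364]
```

View pics/l7.png

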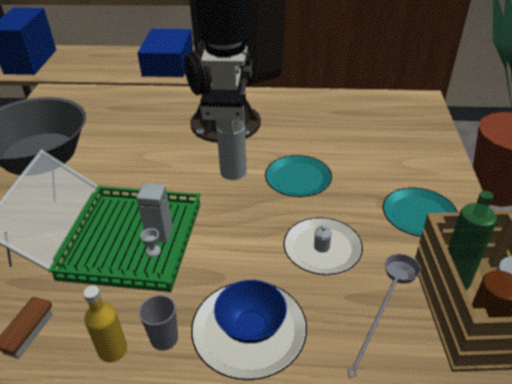

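The tin is held upright at (232,150). Carry it back by the exact reverse, y −0.325.

```bash
python3 -m handwheel '{"gripper":[-1,-1,-1,-1,-1,-1,-1,-1,-1,-1,-1,-1],"travel":[[0,-0.03,0],[0,-0.09,0],[0,-0.17,0],[0,-0.26,0],[0,-0.35,0],[0,-0.44,0],[0,-0.52,0],[0,-0.59,0],[0,-0.63,0],[0,-0.65,0],[0,-0.65,0],[0,-0.65,0]],"spin":[0,0,0,0,0,0,0,0,0,0,0,0]}' 25
python3 -m handwheel '{"gripper":[-1,-1,-1,-1,-1,-1,-1,-1,-1],"travel":[[0,0,-0.06],[0,0,-0.13],[0,0,-0.2],[0,0,-0.27],[0,0,-0.32],[0,0,-0.36],[0,0,-0.38],[0,0,-0.39],[0,0,-0.39]],"spin":[0,0,0,0,0,0,0,0,0]}' 25
python3 - <<'E'
from h import *
f=grab('scene');g=grab('side');print(arm.get_state()['eef_pos'])
a=np.hstack([cv2.resize(np.asarray(f['pixels'])[120:290,30:220],None,fx=2,fy=2),cv2.resize(np.asarray(g['pixels'])[110:280,280:470],None,fx=2,fy=2)])
cv2.imwrite('pics/g3.png',a)
E
```

```text
t: 25.8
eef_pos: [0.5275, -0.2328, 0.3271]
ee_rot: [-0.32, 1.569, 2.821]
force: [0.4, 0.4, -2.7]
width: 0.0588
t: 26.7
eef_pos: [0.5281, -0.2326, 0.133]
ee_rot: [0.355, 1.571, -2.785]
force: [0.1, 0.1, 0.1]
width: 0.0591
[ 0.52870696 -0.23296853  0.13403195]
```

View pics/g3.png

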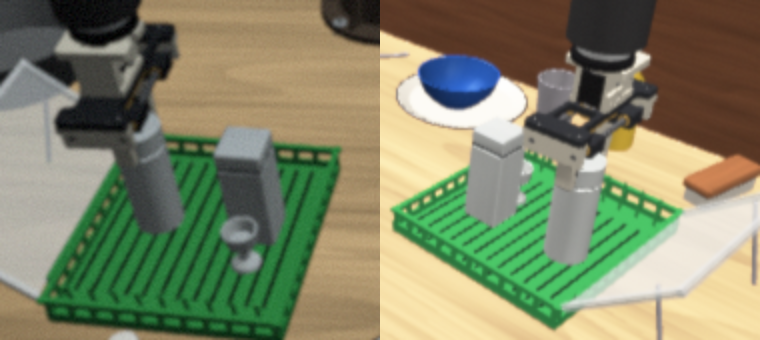

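The tin hovers about 5 mm over its old spot. Lowering gently.

```bash
python3 -m handwheel '{"gripper":[-1,-1,-1,-1],"travel":[[0,0,-0.004],[0,0,-0.007],[0,0,-0.009],[0,0,-0.009]],"spin":[0,0,0,0]}' 25
python3 -m handwheel '{"gripper":[-1,-1,-1],"travel":[[0,0,-0.001],[0,0,-0.002],[0,0,-0.002]],"spin":[0,0,0]}' 25
```

```text
t: 27.2
eef_pos: [0.5279, -0.2331, 0.1284]
ee_rot: [-0.414, 1.571, 2.728]
force: [-0.9, 0.2, -1.2]
width: 0.0588
t: 27.5
eef_pos: [0.5282, -0.2332, 0.1282]
ee_rot: [2.339, 1.57, -0.803]
force: [-1.6, 0.0, 4.8]
width: 0.0593
```

Contact (+4.8 N). Release and rise, then check from above.

```bash
python3 -m handwheel '{"gripper":[1,1,1,1,1,1,1,1,1,1,1,1,1,1,1,1,1],"travel":[[0,0,0],[0,0,0],[0,0,0],[0,0,0],[0,0,0],[0,0,0],[0,0,0.03],[0,0,0.08],[0,0,0.15],[0,0,0.23],[0,0,0.31],[0,0,0.34],[0.02,0.06,0.34],[0.054,0.146,0.34],[0.054,0.146,0.34],[0.054,0.146,0.34],[0.054,0.146,0.34]],"spin":[0,0,0,0,0,0,0,0,0,0,0,0,0,0,0,0,0]}' 25
python3 - <<'E'
from h import *
f=grab('wrist','w4.png')
im=np.asarray(f['pixels'])
g=(im.max(2).astype(int)-im.min(2)<30)&(im.max(2)>90)
g=g.astype(np.uint8);g[:75]=0;g[150:]=0;g[:,:205]=0;g[:,325:]=0
n,l,st,ce=cv2.connectedComponentsWithStats(g)
for i in range(1,n):
    if st[i,4]<200: continue
    h=cv2.minEnclosingCircle(np.argwhere(l==i)[:,::-1].astype(np.float32)); print(h,onz(f,*h[0],.158)[:2])
s=grab('scene','end.png'); print(onz(s,*spotter.tip_of('scene','salt_pot')[0]['at'],.005),arm.get_state()['eef_pos'])
E
```

```text
t: 29.2
eef_pos: [0.5548, -0.1603, 0.2974]
ee_rot: [0.414, 1.571, -2.727]
force: [0.1, -0.7, -0.4]
width: 0.0876
((280.321533203125, 110.85530853271484), 31.321409225463867) [ 0.52744194 -0.23310887]
[0.55535003 0.30856442 0.005     ] [ 0.55465378 -0.16082292  0.29743361]
```

View pics/end.png

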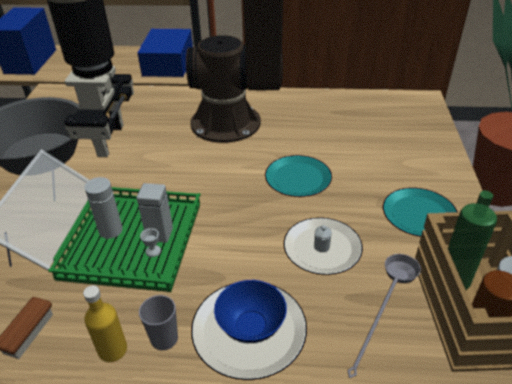

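View pics/w4.png

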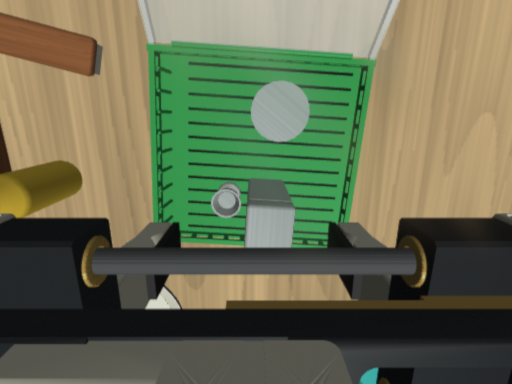

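The tin is back at pixel (280,111), now measured at (0.527,-0.233) against (0.528,-0.233) at the start. The square tin and egg cup are unchanged, the pot stands centred on the plate at (322,239), and the gripper is clear. Handing in.

```bash
python3 -c "
from station import arm
print(arm.job_done())"
```

```text
the job is handed in; nothing more can be done
None
```

I moved the round tin onto the bare strip and stood the salt pot in the middle of the small white plate. I then put the tin back on its spot in the rack and handed the job in at about 29 s. Each set-down was lowered in steps of about 1 mm until the wrist force rose to 3–5 N, then released.

**Last checks:**
- **Round tin:** about 1 mm from its start by the wrist camera, and upright.
- **Salt pot:** upright on the plate. The final scene-camera detection puts it about 6 mm from the plate's centre, and the arm let it go within about 2 mm of that centre. The limit is 35 mm.
- **Square tin:** looks unmoved in both the wrist and scene pictures.
- **Gripper:** open and clear of everything.

**One disagreement:** at the start, positions from the scene and side cameras differed by several millimetres at the tins' tops and bases. I used the wrist camera's overhead measurements for the tin and the pot, and these gave the stated 58 mm spacing. The plate's position came from the scene and side cameras, which agreed to 2 mm there.

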